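Clamp an offcut in the crank-driven bench vice

ROBOT

A 7-joint arm with a two-finger parallel gripper is mounted at the origin on the work surface. World frame = base frame: x ahead of the robot, y to its left, z up, the work surface at z = 0. Lengths are in m, angles in rad, forces in N, time in s.
With the tool pointing down it reaches from about 0.4 to 0.875 m from the base axis. Payload 19.3 kg.
Tool frame: the origin (TCP) lies midway between the tips of the shut fingers; the grasp point (between the pads) lies 19 mm behind it; z points along the fingers, y is the line along which they close (so a half turn about z gives the same grasp; the last joint's range is limited). The gripper opens to 85 mm and grips with 20 to 120 N. Pads are 22 mm wide; open, the fingers measure 114 mm over their backs; the gripper's body (76 mm by 85 mm) begins 54 mm behind the grasp point. The pads swing forward as they close: fully open they stand 13 mm farther back than shut.
Start: joints at [-1.209, 0.521, -0.036, 1.599, 0.021, 1.021, -0.113], TCP at [0.262, 0.568, 0.231] pointing down, gripper open.
Joint ranges: [-2.91, 2.91], [-0.3, 2.13], [-1.5, 1.42], [0.17, 2.43], [-1.26, 4.41], [0.16, 1.93], [-2.52, 2.52]. Speed limits (rad/s): [1.89, 1.89, 2.39, 2.39, 3.01, 3.01, 3.01].

INTERFACE

Orientations are given as [roll, pitch, yaw] about the fixed x, y, z axes, in that order (R = Rz(yaw) Ry(pitch) Rx(roll)).
In Python, from workcell import * gives the robot as it stands. The module is installed in compiled form; this text tells all that it offers.
- The arm moves only by the tool play_rows, never from a script. Its argument "deltas" is a list of rows, each a list of 7 numbers: the shift along the tool's x, y, z in units of 500 mm (1.0 is 500 mm), then the turn, a rotation vector about the tool's x, y, z in units of 120 degrees (1.0 is 120 degrees), then the closure, from 0 (fully open) to 1 (shut). A call has 1 to 10 rows; each row is the pose to reach, as a shift and turn from the pose commanded when the call began, along the tool's axes at that moment; what a row does not reach only later rows make up. A row lasts 1/10 s, in which the tool goes at most 50 mm and 8.59 degrees, less where a joint would pass 70% of its speed; a pose out of reach is approached as far as the arm can. A call with a number of a shift or a turn outside -1 to 1 is refused whole. A call with a gripper value outside its range is refused whole. The fingers move at their own pace and stop on an object; "newtons" is the grip in N (left out, the last holds). Time passes only in rows, so rows that repeat a pose let the fingers close. It gives the time, the measured TCP pose, the force, the opening and the grip force at its end, in the units of the state.
- observe(): the state, without advancing time (a new reading comes with each control period).
- grab_frame(name): name is "scene" or "top" or "wrist"; returns the picture (400x640x3 uint8, red, green, blue); there is no depth.
- get_calibration(name): a dict with "fovy" (degrees; the focal length in pixels is half the picture's height over the tangent of half this angle, whatever the lens; pixels are square), "cx", "cy" (the principal point, pixels), "xyz" and "rotation" of the camera in the world. Camera axes: x right, y down, z forward; pixel columns grow to the right and rows downward; lengths in m; the calibration is good to about 2 mm. A picture is of the moment at which its call begins: read the wrist's pose just before it. get_calibration takes no time and is no camera call; for the wrist camera it gives the pose at the moment of the call.
- job_done(): hands the job in; it is judged then, once.
The state is a dict: "clock": time; "qpos": joint angles; "qd": joint speeds; "joint_efforts": joint torques, N m; "position": TCP position; "tool_rot": TCP orientation; "force": force on the tool from outside, world axes, zero at the start; "moment": the same for the moment, N m; "grip_width": finger opening in m; "finger_force": force on a finger pad.
Only numpy, scipy, OpenCV 4.12 (cv2) and the standard library are available. Lean on these libraries where they do the work, as an engineer would, in place of code of your own. Each camera call takes 0.05 s, during which the arm holds its last target. There are 200 camera calls.

TASK

Take the pine offcut and set it down lengthwise between the jaws of the green bench vice, standing on its narrow edge on the vice's bed, about centred across the jaws. Swing the folded red crank of the handwheel up until it latches upright, and wind the wheel clockwise with it until the offcut is held firmly and the sprung plate of the jaw is pressed well in. Leave the crank upright and let go; do not shift anything else on the bench.

Things in the scene. Friction and masses are not known exactly. Their poses are not given: they have to be found in the camera images.
- blank_center (a point): The pine offcut: a block 150 mm long (its x axis), 40 mm thick (y), 90 mm high (z), with a black line round it and a dark round plug in its sides, about 0.24 kg, standing on its 150 x 40 mm edge on the bench; this point is its centre, 45 mm above its underside.
- vise: The green bench vice, fixed to the bench. Origin on the bench surface under the vertical axis of its handwheel; z up. Its jaws lie on its -y side; the jaw faces are upright and run along its x axis. Bed: 120 mm wide (x -60 to 60), y -255 to +105, its top 30 mm above the bench. Gearbox under the wheel: x -65 to 65, y -68 to 74, top 85 mm above the bench. A yellow slotted bracket stands on the bed at y 75 to 99, x -23 to 23, up to 143 mm above the bench.
- wheel_axis (a point): Point on the handwheel's vertical axis at the height of its rim, 101 mm above the bench. The wheel is a steel ring 138 mm across with three spokes and a hub; hub top 8 mm above this point.
- crank_hinge (a point): Centre of the folding crank's hinge pin, on a clevis on the wheel's rim, 62 mm from the wheel's axis and 134 mm above the bench; it goes round with the wheel. The pin is level and runs along the rim. At the start the crank is parked: the hinge lies on the vice's +y side of the wheel axis, with the crank's red heel in the slot of the yellow bracket, so that the wheel is locked.
- crank_grip (a point): Middle of the outer part of the crank's red grip, 66 mm from the hinge along the crank. The grip is a round sleeve 22 mm in diameter that spans 30 to 88 mm from the hinge and spins freely on the crank. Folded, the crank lies level, 134 mm above the bench, from the hinge across the wheel's axis; swung out it stands upright on the rim, with this point 200 mm above the bench.
- crank (a joint): Swing of the folding crank about its hinge, rad: 0 folded flat over the wheel (start), 1.57 upright. A sprung strut with its dead point at about 0.8 holds it at either end (about 0.5 N m, 8 N at the grip): past that point it snaps on by itself, if not held back, and latches upright. Until about 1.1 its heel stays in the slot of the bracket and locks the wheel.
- wheel (a joint): Turn of the handwheel, rad: 0 at the start, growing clockwise seen from above, which closes the jaws; up to 9.7. One turn (6.28) moves the sliding jaw 36 mm. It takes about 5 N at the crank, up to 10 N while clamping, and stays where it is left.
- plate_face (a point): Centre of the front of the steel plate on the sliding blue jaw; the face looks to the vice's -y. Plate 100 mm wide, from 31 to 80 mm above the bench. The jaw starts fully open and advances to the vice's -y.
- pad (a joint): Give of the sprung steel plate in the sliding jaw, m: 0 relaxed, growing as it is pressed back against something held in the jaws, 0.006 when pressed home (8 N per mm).
- stop_face (a point): Centre of the face of the fixed blue stop on the vice's bed, which looks to the vice's +y, opposite the plate. The stop is 100 mm wide, 32 mm deep, from 30 to 80 mm above the bench. At the start the free opening between plate and stop is 58 to 85 mm.
- jar_mid (a point): Bystander: screw-top glass jar with a red cap, 72 mm across, 100 mm tall; this point is at its centre, half-way up. To be left alone.
- tin_mid (a point): Bystander: steel tin with a yellow label, 84 mm across, 110 mm tall; this point is at its centre, half-way up. To be left alone.
- screwbox_mid (a point): Bystander: open blue plastic box, 110 x 80 x 50 mm; this point is at its centre, half-way up. To be left alone.
- glue_mid (a point): Bystander: white glue bottle with an orange cap, 60 mm across, 190 mm tall; this point is at its centre, half-way up. To be left alone.
- spray_mid (a point): Bystander: spray can with a blue label, 60 mm across, 180 mm tall; this point is at its centre, half-way up. To be left alone.
- oiler_mid (a point): Bystander: small tin with a red label beside the vice's gearbox, 50 mm across, 90 mm tall; this point is at its centre, half-way up. To be left alone.
- mug_mid (a point): Bystander: blue cup beside the vice's jaws, 72 mm across, 100 mm tall; this point is at its centre, half-way up. To be left alone.
Things that resemble listed ones, but are neither listed nor needed, are in the scene too. What is shaped like the part that bears blank_center but yellow is not meant.

How it is judged:
By the outcome, as a careful person would: the job done as asked, in the order asked, and still so for the second after the job is handed in, with the robot touching nothing.
It also fails if it takes over 61 s, if anything falls off the work surface, if the arm or the gripper's body presses on something with over 40 N, if the wrist force passes 120 N, or if a joint passes its speed limit or range.

## Working session

There is one attempt and no reset: what is moved stays moved. The work goes in short steps, Python scripts to look and compute and a tool call to move; the robot and the scene stay as the last step left them, time stands still between calls to the robot, and variables do not carry over. Pictures are saved under pics/ and viewed, at most 14 in all, crops included, and the job is handed in when it is done.

Besides the shell and the picture viewer there is one more tool, called after "Emit:" by a JSON object that holds its "method" and its "body". play_rows: Moves the arm, as the interface text tells. Its arguments: {"type":"object","properties":{"deltas":{"type":"array"},"newtons":{"type":"number"}},"required":["deltas"]}

```bash
mkdir -p pics
cat > h.py <<'E'
from workcell import *
import numpy as np, cv2
from scipy.spatial.transform import Rotation as R
def snap(n,f):
    c=get_calibration(n); im=grab_frame(n); cv2.imwrite('pics/'+f+'.png',im[:,:,::-1]); return im,c
def ray(c,u,v):
    f=200/np.tan(np.radians(c['fovy'])/2)
    d=np.array(c['rotation']).reshape(3,3)@np.array([(u-c['cx'])/f,(v-c['cy'])/f,1.]); return np.array(c['xyz']),d
def onz(c,u,v,z):
    o,d=ray(c,u,v); return o+d*(z-o[2])/d[2]
def pix(c,p):
    f=200/np.tan(np.radians(c['fovy'])/2)
    q=np.array(c['rotation']).reshape(3,3).T@(np.array(p)-np.array(c['xyz'])); return q[:2]/q[2]*f+[c['cx'],c['cy']]
def rows(p,yaw=None):
    "target TCP p, tool-down yaw -> shift units & turn units from current"
    s=observe(); T=s['tool_rot']
    return s
E
python3 - <<'E'
from h import *
for n in('top','scene'):
    im,c=snap(n,n); print(n,c)
print(observe())
E
```

```text
top {'fovy': 47.540210849628195, 'cx': 322.86975578680546, 'cy': 198.91237134614929, 'xyz': array([ 4.55528044e-01, -7.33176188e-04,  1.34553843e+00]), 'rotation': array([-3.03427976e+00, -1.99193573e-03, -1.56542671e+00])}
scene {'fovy': 43.95679892901832, 'cx': 321.70010507012245, 'cy': 198.61761196394505, 'xyz': array([1.12177263, 0.5531752 , 1.04195135]), 'rotation': array([-2.45263198,  0.01264869,  2.3436719 ])}
{'clock': 0.1, 'qpos': array([-1.20917972,  0.52196995, -0.03635283,  1.59997404,  0.02118959,
        1.02111265, -0.11277337]), 'qd': array([ 0.00109417,  0.00096523, -0.00168261, -0.00221598,  0.00108837,
        0.00017512, -0.00079174]), 'joint_efforts': array([ 2.32660394e-03, -9.28491497e+01,  1.98351078e+00, -3.70538306e+01,
        1.81486766e-02,  5.42421243e-03,  2.25189552e-05]), 'position': array([0.261457  , 0.56732814, 0.23076507]), 'tool_rot': array([-3.14051451e+00,  5.54047143e-05,  2.70980872e+00]), 'force': array([ 1.35211498, -0.24429691, -0.85677702]), 'moment': array([-0.07234377,  0.00103773, -0.07702039]), 'finger_force': 0.0, 'grip_width': 0.08544938468886899}
```

View pics/top.png

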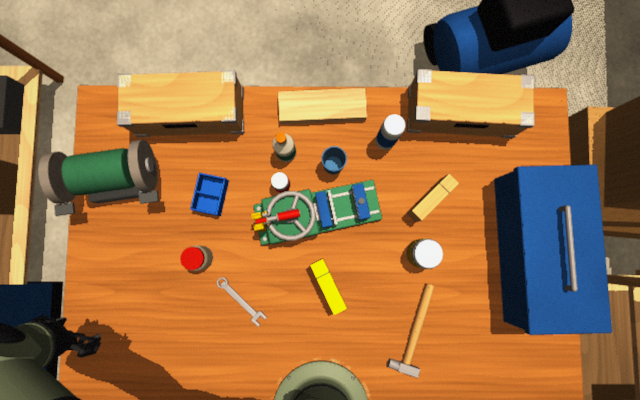

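View pics/scene.png

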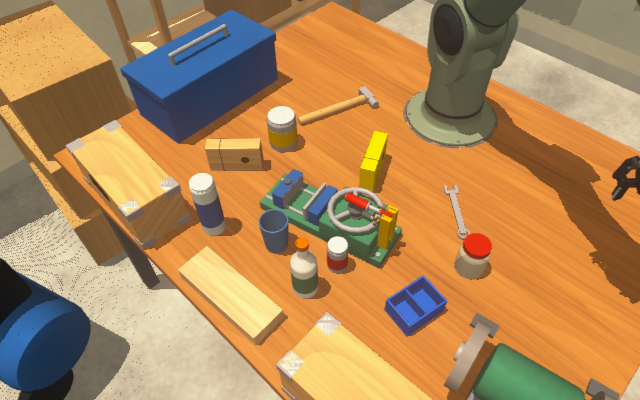

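```bash
sed -i "s/np.array(c\['rotation'\]).reshape(3,3)/R.from_euler('xyz',c['rotation']).as_matrix()/" h.py
python3 - <<'E'
from h import *
t=cv2.imread('pics/top.png'); s=cv2.imread('pics/scene.png')
z=lambda im,x,y,w,h,k: cv2.resize(im[y:y+h,x:x+w],None,fx=k,fy=k,interpolation=cv2.INTER_CUBIC)
A=z(t,245,170,145,80,5.5)[:440,:797]
B=z(s,200,130,70,45,5)[:160*1+65]; 
cv2.imwrite('pics/c1.png',np.vstack([np.pad(A,((0,0),(0,800-A.shape[1]),(0,0))),np.hstack([z(t,405,170,60,55,2.9)[:159,:174],z(s,200,132,70,45,3.5)[:157+2,:245].__getitem__(slice(0,157)) if 0 else cv2.resize(s[132:177,200:270],(245,159)),cv2.resize(s[180:270,255:410],(274,159)),np.zeros((159,107,3),np.uint8)])]))
c=get_calibration('top')
hsv=cv2.cvtColor(t,cv2.COLOR_BGR2HSV)
# points
for n,u,v,h in(('wheel',290,216,.101),('stoptop',361,201,.08),('blocktop',435,198,.09),('glue',283,147,.1),('mug',333,159,.1),('oiler',280,182,.09),('tin',427,253,.11)):
    print(n,onz(c,u,v,h).round(3))
def show(m,box,nm,h):
    x,y,w,hh=box; k=np.zeros_like(m);k[y:y+hh,x:x+w]=m[y:y+hh,x:x+w]
    cs,_=cv2.findContours(k,0,1); q=max(cs,key=cv2.contourArea); r=cv2.minAreaRect(q); print(nm,r,cv2.contourArea(q)); 
    for p in cv2.boxPoints(r): print('  ',p.round(1),onz(c,*p,h).round(3))
show(cv2.inRange(hsv,(100,100,40),(125,255,255)),(340,175,35,50),'stop',.08)
show(cv2.inRange(hsv,(100,100,40),(125,255,255)),(312,185,25,50),'jaw',.08)
print(hsv[205,425],hsv[190,445],hsv[215,400],hsv[213,416])
E
```

```text
wheel [0.542 0.087 0.101]
stoptop [ 0.587 -0.109  0.08 ]
blocktop [ 0.595 -0.315  0.09 ]
glue [0.735 0.11  0.1  ]
mug [ 0.702 -0.03   0.1  ]
oiler [0.638 0.117 0.09 ]
tin [ 0.443 -0.285  0.11 ]
stop ((360.8877868652344, 201.30975341796875), (35.480262756347656, 11.105042457580566), 77.90524291992188) 338.0
   [351.7 185.1] [ 0.631 -0.084  0.08 ]
   [362.6 182.8] [ 0.638 -0.114  0.08 ]
   [370.  217.5] [ 0.54  -0.134  0.08 ]
   [359.2 219.8] [ 0.534 -0.104  0.08 ]
jaw ((323.52435302734375, 209.21206665039062), (35.56072235107422, 10.791425704956055), 77.73522186279297) 337.5
   [314.5 193. ] [0.608 0.021 0.08 ]
   [325.  190.7] [ 0.615 -0.008  0.08 ]
   [332.6 225.4] [ 0.518 -0.03   0.08 ]
   [322.  227.7] [ 0.511 -0.001  0.08 ]
[ 23 136 244] [ 20 145 234] [ 13 196 208] [ 23 135 243]
```

View pics/c1.png

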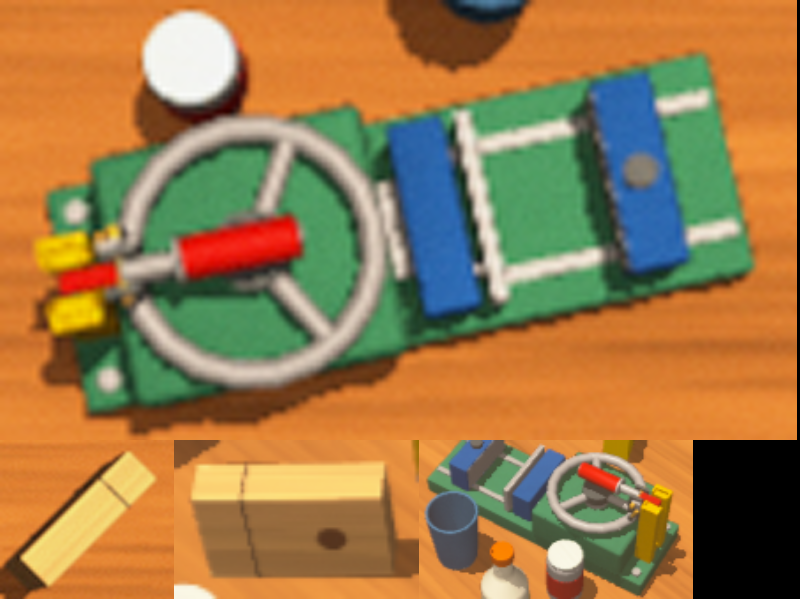

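Top view: the pine offcut with the black line and plug is at (435,198). The candidates I rejected are the yellow block at (328,287) and the larger pine board without a line at (322,105). The wheel is at (290,216), the plate edge at about (334,207) and the stop at (361,201).

```bash
cat >> h.py <<'E'
def to(p,yaw,roll=np.pi,pitch=0.,base=None):
    "row units from current pose to world target"
    s=observe() if base is None else base
    T=R.from_euler('xyz',s['tool_rot']); G=yaw if isinstance(yaw,R) else R.from_euler('xyz',[roll,pitch,yaw])
    return np.r_[T.inv().apply(np.array(p)-s['position'])/.5,(T.inv()*G).as_rotvec()/np.radians(120)].round(4)
E
python3 - <<'E'
from h import *
t=cv2.imread('pics/top.png');c=get_calibration('top');hsv=cv2.cvtColor(t,cv2.COLOR_BGR2HSV)
m=cv2.inRange(hsv,(17,80,200),(30,180,255));k=np.zeros_like(m);k[165:230,400:470]=m[165:230,400:470]
k=cv2.morphologyEx(k,cv2.MORPH_CLOSE,np.ones((3,3)))
cs,_=cv2.findContours(k,0,1);r=cv2.minAreaRect(max(cs,key=cv2.contourArea));P=np.array([onz(c,*p,.09) for p in cv2.boxPoints(r)])
print(r,P.round(3),P.mean(0)); 
e=[P[1]-P[0],P[2]-P[1]];e=max(e,key=np.linalg.norm);print(np.degrees(np.arctan2(e[1],e[0])))
for n,p in(('plate',[(330.5,190),(337.2,224.5)]),('stop',[(352.3,185.5),(359.9,219.1)])):
    q=np.array([onz(c,*x,.08) for x in p]);d=q[1]-q[0];print(n,q.round(3),q.mean(0),np.degrees(np.arctan2(-d[1],-d[0])))
b=np.array([P[:,0].mean(),P[:,1].mean()])
print(to([b[0],b[1],.29],np.radians(133)))
E
```

```text
((435.25006103515625, 196.25003051757812), (13.435029983520508, 52.32590103149414), 45.0) [[ 0.561 -0.25   0.09 ]
 [ 0.666 -0.355  0.09 ]
 [ 0.639 -0.381  0.09 ]
 [ 0.535 -0.276  0.09 ]] [ 0.60024473 -0.31555396  0.09      ]
-45.20663519520756
plate [[ 0.617 -0.024  0.08 ]
 [ 0.52  -0.043  0.08 ]] [ 0.56878044 -0.03332753  0.08      ] 11.115046452990098
stop [[ 0.63  -0.085  0.08 ]
 [ 0.536 -0.106  0.08 ]] [ 0.5830352  -0.09561446  0.08      ] 12.566004550980981
[-1.3544e+00 -1.3203e+00 -1.1700e-01 -5.0000e-04  1.0000e-04  1.8550e-01]
```

Emit:
{"method": "play_rows", "body": {"deltas": [[-0.05,-0.05,-0.12,0,0,0.02,0],[-0.12,-0.12,-0.12,0,0,0.05,0],[-0.19,-0.19,-0.12,0,0,0.09,0],[-0.26,-0.26,-0.12,0,0,0.13,0],[-0.33,-0.33,-0.12,0,0,0.185,0],[-0.4,-0.4,-0.12,0,0,0.185,0],[-0.47,-0.46,-0.12,0,0,0.185,0],[-0.54,-0.53,-0.12,0,0,0.185,0],[-0.61,-0.6,-0.12,0,0,0.185,0],[-0.68,-0.66,-0.12,0,0,0.185,0]]}}

```text
clock: 1.1
position: [0.432, 0.1241, 0.2914]
tool_rot: [3.141, -0.0, 2.322]
force: [1.4, 1.4, -0.3]
grip_width: 0.0855
finger_force: 0.0
```

Run:
```python
from h import *
s=observe();print(s['position'],s['tool_rot'],s['qpos'].round(2),to([.600,-.3155,.29],np.radians(134)))
```

```text
[0.43202805 0.12407704 0.29143299] [ 3.14131706e+00 -1.65413791e-04  2.32247187e+00] [-0.64  0.17  0.26  1.97 -0.05  1.01  0.4 ] [-8.717e-01 -3.549e-01  2.600e-03  1.000e-04 -1.000e-04 -7.800e-03]
```

Emit:
{"method": "play_rows", "body": {"deltas": [[-0.09,-0.04,0,0,0,0,0],[-0.18,-0.07,0,0,0,0,0],[-0.27,-0.11,0,0,0,0,0],[-0.36,-0.15,0,0,0,0,0],[-0.45,-0.18,0,0,0,0,0],[-0.54,-0.22,0,0,0,0,0],[-0.63,-0.26,0,0,0,0,0],[-0.72,-0.29,0,0,0,0,0],[-0.8,-0.33,0,0,0,-0.008,0],[-0.87,-0.355,0,0,0,-0.008,0]]}}

```text
clock: 2.1
position: [0.599, -0.3156, 0.2908]
tool_rot: [-3.141, -0.0, 2.338]
force: [-0.3, -0.3, 0.0]
grip_width: 0.0854
finger_force: 0.0
```

Emit:
{"method": "play_rows", "body": {"deltas": [[0,0,0,0,0,0,0]]}}

```text
clock: 2.2
position: [0.5988, -0.3177, 0.29]
tool_rot: [-3.139, 0.0, 2.335]
force: [0.2, -0.3, 0.9]
grip_width: 0.0852
finger_force: 0.0
```

Run:
```python
from h import *
im,c=snap('wrist','w1');s=observe();print(s['position'],s['tool_rot'])
t=im[:,:,::-1].copy();hsv=cv2.cvtColor(t,cv2.COLOR_BGR2HSV)
m=cv2.inRange(hsv,(17,80,180),(30,185,255));m=cv2.morphologyEx(m,cv2.MORPH_CLOSE,np.ones((7,7)))
cs,_=cv2.findContours(m,0,1)
for q in sorted(cs,key=cv2.contourArea)[-2:]:
    r=cv2.minAreaRect(q);P=np.array([onz(c,*p,.09) for p in cv2.boxPoints(r)]);e=max([P[1]-P[0],P[2]-P[1]],key=np.linalg.norm)
    print(r,P.mean(0),np.linalg.norm(P[1]-P[0]),np.linalg.norm(P[2]-P[1]),np.degrees(np.arctan2(e[1],e[0])))
print(pix(c,[s['position'][0],s['position'][1],.09]))
```

```text
[ 0.59878057 -0.31514345  0.29009235] [-3.13996740e+00 -8.60608985e-04  2.33618382e+00]
((624.5892944335938, 182.07420349121094), (63.84672927856445, 94.84029388427734), 48.257225036621094) [ 0.8434238  -0.09822386  0.09      ] 0.08986687063742238 0.0774262128375605 92.35710482741783
((328.5, 182.0), (114.0, 47.0), 90.0) [ 0.61259734 -0.32149938  0.09      ] 0.0487125147675238 0.12707844920419925 -44.82005454372934
[323.38439769 171.97270244]
```

View pics/w1.png

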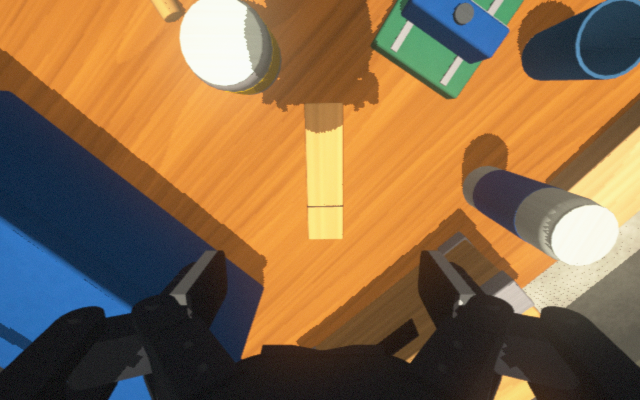

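The wrist view shows the offcut's top centred at (324,171), under the TCP projection at (323,172), and aligned with the tool. Descending to grip it.

Emit:
{"method": "play_rows", "body": {"deltas": [[0,0,0.09,0,0,0,0],[0,0,0.18,0,0,0,0],[0,0,0.27,0,0,0,0],[0,0,0.34,0,0,0,0],[0,0,0.4,0,0,0,0],[0,0,0.44,0,0,0,0],[0,0,0.464,0,0,0,0],[0,0,0.464,0,0,0,0],[0,0,0.464,0,0,0,0.6],[0,0,0.464,0,0,0,1]], "newtons": 40}}

```text
clock: 3.25
position: [0.6, -0.313, 0.0607]
tool_rot: [3.141, 0.002, 2.339]
force: [0.8, -0.0, 0.4]
grip_width: 0.0591
finger_force: 0.0
```

Emit:
{"method": "play_rows", "body": {"deltas": [[0,0,0,0,0,0,1],[0,0,0,0,0,0,1],[0,0,0,0,0,0,1],[0,0,0,0,0,0,1],[0,0,0,0,0,0,1]]}}

```text
clock: 3.75
position: [0.5996, -0.3132, 0.0604]
tool_rot: [3.141, 0.001, 2.339]
force: [-2.7, -0.6, 6.4]
grip_width: 0.0394
finger_force: 40.4
```

Run:
```python
from h import *
print(to([.575,-.18,.28],np.radians(192.3)),to([.5996,-.3132,.16],2.339))
```

```text
[ 2.253e-01  1.500e-01 -4.394e-01 -1.000e-04  6.000e-04 -4.857e-01] [-0.0002  0.0002 -0.1992  0.0002  0.0005 -0.    ]
```

Emit:
{"method": "play_rows", "body": {"deltas": [[0,0,-0.04,0,0,0,1],[0,0,-0.12,0,0,0,1],[0,0,-0.2,0,0,-0.03,1],[0.02,0.01,-0.28,0,0,-0.1,1],[0.06,0.04,-0.36,0,0,-0.17,1],[0.1,0.07,-0.44,0,0,-0.24,1],[0.14,0.1,-0.44,0,0,-0.31,1],[0.18,0.13,-0.44,0,0,-0.38,1],[0.225,0.15,-0.44,0,0,-0.44,1],[0.225,0.15,-0.44,0,0,-0.486,1]]}}

```text
clock: 4.75
position: [0.5746, -0.1764, 0.2798]
tool_rot: [3.14, 0.001, -2.918]
force: [0.3, -1.6, -2.5]
grip_width: 0.0394
finger_force: 41.9
```

Emit:
{"method": "play_rows", "body": {"deltas": [[0,0,0,0,0,0,1],[0,0,0,0,0,0,1]]}}

```text
clock: 4.95
position: [0.575, -0.1805, 0.2795]
tool_rot: [-3.141, 0.0, -2.93]
force: [-0.1, -0.9, -2.7]
grip_width: 0.0392
finger_force: 42.0
```

Run:
```python
from h import *
im,c=snap('wrist','w2');s=observe();print(s['position'],s['tool_rot'],s['grip_width'],s['finger_force'],s['qpos'].round(2))
np.save('c2.npy',c,allow_pickle=True)
```

```text
[ 0.57494075 -0.18051832  0.27934314] [-3.14131571e+00 -1.57517395e-04 -2.93007488e+00] 0.03947192998856476 41.977436542510986 [ 0.1   0.44  0.16  1.61 -0.07  1.09  2.05]
```

View pics/w2.png

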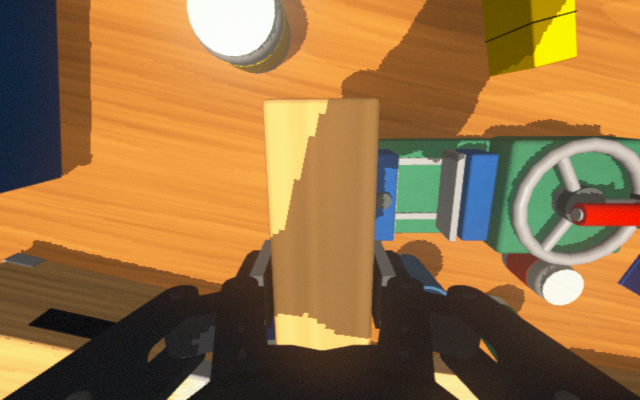

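The wrist view shows the vice axes aligned with the image. The stop face is at column ~397, the plate at 440–462, the wheel hub at (577,213), and rows ~140–250 bound the bed.

Run:
```python
from h import *
im=cv2.imread('pics/w2.png'); c=np.load('c2.npy',allow_pickle=True).item()
a=im[135:260,370:520]; cv2.imwrite('pics/c2.png',cv2.resize(a,None,fx=5,fy=4.5,interpolation=cv2.INTER_CUBIC))
for n,u,v,z in(('stopT',397,151,.08),('stopB',397,240,.08),('plateT',462,152,.08),('plateB',458,241,.08),('plate low',441,238,.031),('hub',577,213,.109)):print(n,onz(c,u,v,z).round(4))
g=cv2.cvtColor(im,cv2.COLOR_BGR2HSV)
r=np.median(im[225:235,385:500],0).astype(int)
print([(385+i,*x) for i,x in enumerate(r) if i in range(5,18) or 48<i<82])
```

```text
stopT [ 0.5348 -0.1087  0.08  ]
stopB [ 0.6326 -0.0812  0.08  ]
plateT [ 0.5214 -0.0411  0.08  ]
plateB [ 0.6192 -0.0126  0.08  ]
plate low [ 0.6355 -0.0095  0.031 ]
hub [0.555  0.0809 0.109 ]
[(390, np.int64(189), np.int64(121), np.int64(69)), (391, np.int64(188), np.int64(120), np.int64(69)), (392, np.int64(182), np.int64(118), np.int64(70)), (393, np.int64(165), np.int64(120), np.int64(83)), (394, np.int64(153), np.int64(149), np.int64(120)), (395, np.int64(137), np.int64(177), np.int64(134)), (396, np.int64(122), np.int64(174), np.int64(103)), (397, np.int64(120), np.int64(173), np.int64(98)), (398, np.int64(120), np.int64(173), np.int64(99)), (399, np.int64(119), np.int64(171), np.int64(99)), (400, np.int64(119), np.int64(172), np.int64(99)), (401, np.int64(118), np.int64(171), np.int64(99)), (402, np.int64(121), np.int64(174), np.int64(98)), (434, np.int64(118), np.int64(169), np.int64(99)), (435, np.int64(113), np.int64(157), np.int64(98)), (436, np.int64(104), np.int64(155), np.int64(97)), (437, np.int64(94), np.int64(149), np.int64(99)), (438, np.int64(91), np.int64(136), np
[... 721 characters left out ...]
.int64(199), np.int64(210), np.int64(219)), (454, np.int64(199), np.int64(210), np.int64(220)), (455, np.int64(197), np.int64(209), np.int64(218)), (456, np.int64(180), np.int64(188), np.int64(193)), (457, np.int64(111), np.int64(103), np.int64(99)), (458, np.int64(86), np.int64(67), np.int64(59)), (459, np.int64(84), np.int64(63), np.int64(54)), (460, np.int64(83), np.int64(63), np.int64(54)), (461, np.int64(93), np.int64(67), np.int64(58)), (462, np.int64(122), np.int64(84), np.int64(59)), (463, np.int64(155), np.int64(101), np.int64(66)), (464, np.int64(173), np.int64(112), np.int64(67)), (465, np.int64(182), np.int64(117), np.int64(68)), (466, np.int64(186), np.int64(118), np.int64(70))]
```

View pics/c2.png

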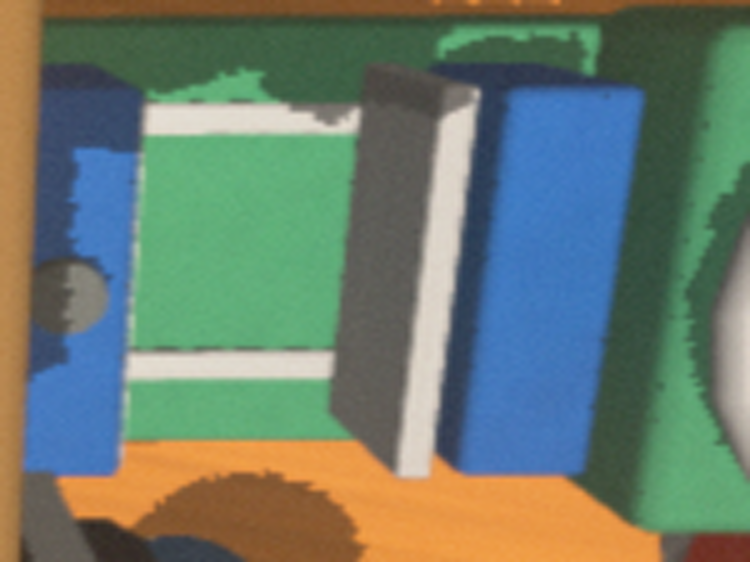

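Run:
```python
from h import *
c=np.load('c2.npy',allow_pickle=True).item()
L={}
for n,a,b in(('stop',(398.6,156),(394,240)),('plate',(458.4,157),(449.8,240.5))):
    A,B=onz(c,*a,.08),onz(c,*b,.08);d=(B-A)[:2];print(n,A.round(4),B.round(4),((A+B)/2).round(4),np.linalg.norm(d),np.degrees(np.arctan2(d[1],d[0])));L[n]=(A+B)/2
y=np.radians(13.5);n=np.array([-np.sin(y),np.cos(y)]);print('gap',(L['plate']-L['stop'])[:2]@n)
hub=onz(c,577,213,.109);x=np.array([np.cos(y),np.sin(y)])
print('lat of jaws vs hub',(L['stop'][:2]-hub[:2])@x,(L['plate'][:2]-hub[:2])@x)
print([pix(c,[.555+.0,.081,.109])])
print(to([.5762,-.0625,.28],np.radians(193.3)))
```

```text
stop [ 0.5396 -0.1056  0.08  ] [ 0.6333 -0.0846  0.08  ] [ 0.5865 -0.0951  0.08  ] 0.09607064009615301 12.644807584106925
plate [ 0.5273 -0.0431  0.08  ] [ 0.6206 -0.022   0.08  ] [ 0.5739 -0.0326  0.08  ] 0.09563604447986562 12.761795028065075
gap 0.06370843370293952
lat of jaws vs hub -0.010493087446309286 -0.008094768880439848
[array([577.1289128 , 213.01685291])]
[-5.200e-02  2.302e-01 -1.400e-03 -1.000e-04 -1.000e-04 -9.800e-03]
```

Run:
```python
from h import *
for z in(.28,.13,.091):print(to([.577,-.064,z],np.radians(192.7)))
```

```text
[-5.30e-02  2.27e-01 -1.40e-03 -1.00e-04 -1.00e-04 -4.80e-03]
[-5.300e-02  2.271e-01  2.986e-01 -1.000e-04 -1.000e-04 -4.800e-03]
[-5.300e-02  2.271e-01  3.766e-01 -1.000e-04 -1.000e-04 -4.800e-03]
```

Emit:
{"method": "play_rows", "body": {"deltas": [[-0.02,0.07,0,0,0,-0.005,1],[-0.04,0.15,0,0,0,-0.005,1],[-0.053,0.227,0,0,0,-0.005,1],[-0.053,0.227,0.05,0,0,-0.005,1],[-0.053,0.227,0.1,0,0,-0.005,1],[-0.053,0.227,0.15,0,0,-0.005,1],[-0.053,0.227,0.19,0,0,-0.005,1],[-0.053,0.227,0.22,0,0,-0.005,1],[-0.053,0.227,0.24,0,0,-0.005,1],[-0.053,0.227,0.24,0,0,-0.005,1]]}}

```text
clock: 6.0
position: [0.5762, -0.0636, 0.1582]
tool_rot: [3.141, -0.002, -2.917]
force: [0.5, -0.2, -3.2]
grip_width: 0.0396
finger_force: 42.1
```

Run:
```python
from h import *
s=observe();print(s['position'],s['tool_rot'],s['force'])
for z in(.091,):print(to([.577,-.064,z],np.radians(192.7)))
```

```text
[ 0.5762441  -0.06362872  0.15819406] [ 3.14141042e+00 -1.89985276e-03 -2.91746934e+00] [ 0.54176383 -0.16787121 -3.15639647]
[-1.600e-03 -1.100e-03  1.344e-01  1.000e-04 -9.000e-04  1.200e-03]
```

Emit:
{"method": "play_rows", "body": {"deltas": [[0,0,0.03,0,0,0,1],[0,0,0.06,0,0,0,1],[0,0,0.085,0,0,0,1],[0,0,0.105,0,0,0,1],[0,0,0.12,0,0,0,1],[0,0,0.128,0,0,0,1],[0,0,0.132,0,0,0,1],[0,0,0.134,0,0,0,1],[0,0,0.134,0,0,0,1]]}}

```text
clock: 6.9
position: [0.5769, -0.0633, 0.0925]
tool_rot: [-3.142, 0.0, -2.916]
force: [-0.0, 0.7, -3.0]
grip_width: 0.0394
finger_force: 42.1
```

Emit:
{"method": "play_rows", "body": {"deltas": [[0,0,0.002,0,0,0,1],[0,0,0.004,0,0,0,1],[0,0,0.004,0,0,0,1]]}}

```text
clock: 7.2
position: [0.5768, -0.0633, 0.0904]
tool_rot: [-3.142, 0.0, -2.916]
force: [-0.5, -0.3, -1.8]
grip_width: 0.0393
finger_force: 42.1
```

Emit:
{"method": "play_rows", "body": {"deltas": [[0,0,0.002,0,0,0,1],[0,0,0.002,0,0,0,0.5],[0,0,0.002,0,0,0,0.2],[0,0,0.002,0,0,0,0],[0,0,0.002,0,0,0,0],[0,0,-0.08,0,0,0,0],[0,0,-0.16,0,0,0,0],[0,0,-0.24,0,0,0,0],[0,0,-0.32,0,0,0,0],[0,0,-0.38,0,0,0,0]]}}

```text
clock: 8.2
position: [0.5769, -0.0634, 0.283]
tool_rot: [-3.141, 0.002, -2.916]
force: [0.5, 0.2, -0.7]
grip_width: 0.0855
finger_force: 0.0
```

Run:
```python
from h import *
print(observe()['position'])
print(to([.45,.075,.32],np.radians(102.7)))
```

```text
[ 0.5769216  -0.063391    0.28297906]
[ 1.853e-01  3.265e-01 -7.450e-02  6.000e-04  9.000e-04  7.519e-01]
```

Run:
```python
from h import *
print(to([.546,.08,.30],np.radians(102.7)))
```

```text
[-4.000e-03  2.933e-01 -3.420e-02  6.000e-04  9.000e-04  7.519e-01]
```

Emit:
{"method": "play_rows", "body": {"deltas": [[0,0,-0.03,0,0,0.07,0],[0,0,-0.03,0,0,0.14,0],[0,0.04,-0.03,0,0,0.21,0],[0,0.08,-0.03,0,0,0.28,0],[0,0.12,-0.03,0,0,0.35,0],[0,0.16,-0.03,0,0,0.42,0],[0,0.2,-0.03,0,0,0.49,0],[0,0.24,-0.03,0,0,0.56,0],[0,0.28,-0.03,0,0,0.63,0],[0,0.28,-0.03,0,0,0.7,0]]}}

```text
clock: 9.2
position: [0.5448, 0.076, 0.2952]
tool_rot: [-3.141, -0.001, 1.899]
force: [0.5, -1.0, 0.3]
grip_width: 0.0857
finger_force: 0.0
```

Run:
```python
from h import *
print(observe()['position'],to([.546,.08,.30],np.radians(102.7)))
```

```text
[0.54476499 0.07602323 0.29516727] [ 0.0067  0.0049 -0.0097 -0.0001 -0.0005  0.0508]
```

Emit:
{"method": "play_rows", "body": {"deltas": [[0.007,0.005,-0.01,0,0,0.05,0],[0.007,0.005,-0.01,0,0,0.05,0],[0.007,0.005,-0.01,0,0,0.05,0]]}}

```text
clock: 9.5
position: [0.5465, 0.0773, 0.3002]
tool_rot: [-3.142, 0.0, 1.8]
force: [0.4, 0.2, -0.6]
grip_width: 0.0857
finger_force: 0.0
```

Run:
```python
from h import *
im,c=snap('wrist','w3');s=observe();np.save('c3.npy',c,allow_pickle=True);print(s['position'],s['tool_rot'])
hsv=cv2.cvtColor(im,cv2.COLOR_RGB2HSV)
m=cv2.inRange(hsv,(0,180,90),(6,255,255))|cv2.inRange(hsv,(174,180,90),(180,255,255))
cs,_=cv2.findContours(m,0,1)
for q in sorted(cs,key=cv2.contourArea)[-4:]:
    r=cv2.minAreaRect(q);print(r,onz(c,*r[0],.134).round(4),[onz(c,*p,.134).round(3)[:2] for p in cv2.boxPoints(r)])
print(pix(c,[*s['position'][:2],.134]))
```

```text
[0.54647701 0.07709803 0.3001302 ] [-3.14141161e+00  4.65981759e-05  1.79981754e+00]
((324.5, 88.0), (32.0, 11.0), 90.0) [0.5303 0.162  0.134 ] [array([0.522, 0.174]), array([0.532, 0.176]), array([0.538, 0.15 ]), array([0.529, 0.147])]
((323.5, 171.0), (58.0, 21.0), 90.0) [0.5468 0.0875 0.134 ] [array([0.531, 0.112]), array([0.55 , 0.117]), array([0.564, 0.061]), array([0.543, 0.057])]
[320.72171576 181.15693498]
```

View pics/w3.png

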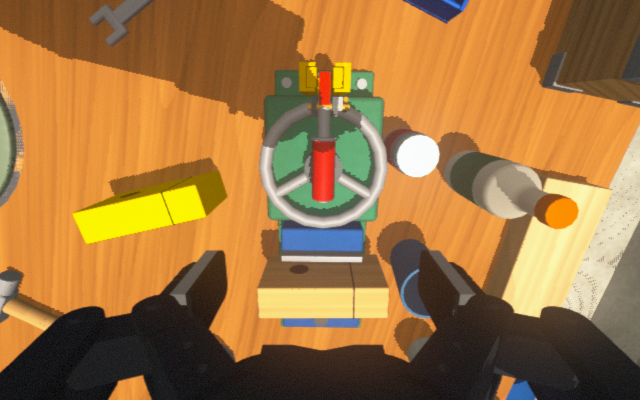

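The wrist view shows the offcut standing between the jaws (cols 258–388, jaw cols 281–363), so it is well centred. The red grip's centre is at (323,171), the heel at (324,88) in the yellow slot. Next I grip the crank.

Emit:
{"method": "play_rows", "body": {"deltas": [[0,0.004,0.09,0,0,0,0.2],[0,0.004,0.18,0,0,0,0.4],[0,0.004,0.25,0,0,0,0.4],[0,0.004,0.31,0,0,0,0.4],[0,0.004,0.345,0,0,0,0.4],[0,0.004,0.36,0,0,0,0.4],[0,0.004,0.36,0,0,0,0.5],[0,0.004,0.36,0,0,0,0.7],[0,0.004,0.36,0,0,0,1],[0,0.004,0.36,0,0,0,1]], "newtons": 25}}

```text
clock: 10.55
position: [0.5483, 0.0773, 0.1212]
tool_rot: [-3.142, -0.0, 1.797]
force: [-5.0, -3.4, 2.9]
grip_width: 0.021
finger_force: 25.6
```

Emit:
{"method": "play_rows", "body": {"deltas": [[0,0,0,0,0,0,1],[0,0,0,0,0,0,1],[0,0,0,0,0,0,1]]}}

```text
clock: 10.85
position: [0.5483, 0.0773, 0.1212]
tool_rot: [-3.142, 0.0, 1.797]
force: [-4.4, -3.3, 2.3]
grip_width: 0.0211
finger_force: 25.6
```

Gripped on the 22 mm sleeve. Now swinging it up along the arc.

Emit:
{"method": "play_rows", "body": {"deltas": [[0.0007,0,-0.0136,0,0,0,1],[0.0027,0,-0.027,0,0,0,1],[0.006,0,-0.04,0,0,0,1],[0.0107,0,-0.053,0,0,0,1],[0.0167,0,-0.065,0,0,0,1],[0.0238,0,-0.0768,0,0,0,1],[0.032,0,-0.0876,0,0,0,1],[0.0412,0,-0.0976,0,0,0,1]]}}

```text
clock: 11.65
position: [0.5431, 0.0975, 0.1697]
tool_rot: [-3.14, 0.0, 1.796]
force: [-7.5, -3.8, -6.1]
grip_width: 0.0206
finger_force: 24.7
```

Emit:
{"method": "play_rows", "body": {"deltas": [[0.0105,0,-0.009,0,0,0,1],[0.0213,0,-0.0168,0,0,0,1],[0.033,0,-0.0236,0,0,0,1],[0.0455,0,-0.0292,0,0,0,1],[0.0584,0,-0.0335,0,0,0,1],[0.0717,0,-0.0364,0,0,0,1],[0.084,0,-0.038,0,0,0,1],[0.095,0,-0.0384,0,0,0,1],[0.095,0,-0.0384,0,0,0,1]]}}

```text
clock: 12.55
position: [0.5331, 0.1457, 0.1896]
tool_rot: [3.141, -0.001, 1.798]
force: [-7.1, 2.6, 2.8]
grip_width: 0.0203
finger_force: 24.4
```

Run:
```python
from h import *
s=observe();print(s['position'],s['force'],s['moment'],s['grip_width'])
im,c=snap('scene','s4');cv2.imwrite('pics/c4.png',cv2.resize(im[80:300,230:470,::-1],(720,600)))
```

```text
[0.53313747 0.14568761 0.1895621 ] [-7.07381588  2.57540519  2.84768626] [ 0.33488482  1.40535129 -0.10286802] 0.020299183606289475
```

View pics/c4.png

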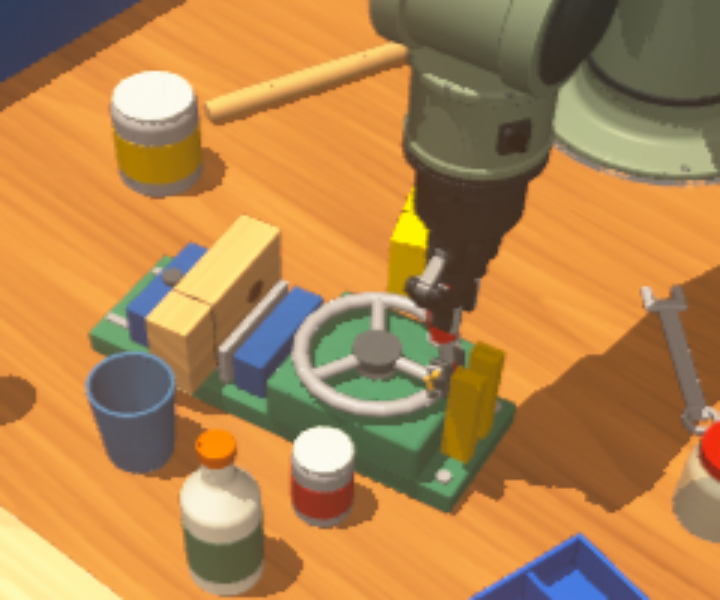

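The scene view shows the crank upright at the bracket, the fingers on its grip and the offcut between the jaws. I'll open briefly so it latches, and compute the wheel circle.

Emit:
{"method": "play_rows", "body": {"deltas": [[0,0,0,0,0,0,0.4],[0,0,0,0,0,0,0.4],[0,0,0,0,0,0,0.4],[0,0,0,0,0,0,0.4],[0,0,0,0,0,0,1],[0,0,0,0,0,0,1],[0,0,0,0,0,0,1],[0,0,0,0,0,0,1]]}}

```text
clock: 13.4
position: [0.5335, 0.1441, 0.1884]
tool_rot: [3.141, 0.0, 1.797]
force: [0.3, 0.2, 3.1]
grip_width: 0.0213
finger_force: 25.7
```

Run:
```python
from h import *
s=observe();print(s['position'],s['force'],s['grip_width'])
c=np.load('c3.npy',allow_pickle=True).item();im=cv2.imread('pics/w3.png')
hsv=cv2.cvtColor(im,cv2.COLOR_BGR2HSV);m=cv2.inRange(hsv,(0,0,110),(180,60,255));k=np.zeros_like(m);k[90:232,255:390]=m[90:232,255:390]
q=max(cv2.findContours(k,0,1)[0],key=cv2.contourArea);e=cv2.fitEllipse(cv2.convexHull(q));print(e,onz(c,*e[0],.101))
```

```text
[0.53353046 0.14407752 0.18842492] [0.31532213 0.15669896 3.0716744 ] 0.021333566395132803
((323.2530822753906, 162.98924255371094), (126.65106964111328, 131.7698516845703), 15.54606819152832) [0.54613764 0.08993458 0.101     ]
```

Emit:
{"method": "play_rows", "body": {"deltas": [[-0.0006,0.0122,0,0,0,0,1],[-0.0024,0.0242,0,0,0,0,1],[-0.0096,0.0475,0,0,0,0,1],[-0.0213,0.0689,0,0,0,0,1],[-0.037,0.0875,0,0,0,0,1],[-0.0561,0.1027,0,0,0,0,1],[-0.0778,0.1137,0,0,0,0,1],[-0.1013,0.1202,0,0,0,0,1],[-0.1256,0.1219,0,0,0,0,1],[-0.1256,0.1219,0,0,0,0,1]], "newtons": 50}}

```text
clock: 14.4
position: [0.6068, 0.0949, 0.1884]
tool_rot: [-3.141, 0.0, 1.795]
force: [-2.7, -4.0, 8.6]
grip_width: 0.0208
finger_force: 48.7
```

```bash
cat >> h.py <<'E'
def wheel(ax=(.547,.0855),yaw=np.radians(12.7)):
    s=observe();d=s['position'][:2]-np.array(ax);x=np.array([np.cos(yaw),np.sin(yaw)]);y=np.array([-x[1],x[0]])
    f=s['force'][:2];r=np.linalg.norm(d);u=d/r;print('pos',s['position'],'phi',np.arctan2(d@x,d@y)%6.2832,'r',r,'Frad',f@u,'Ftan',f@np.array([u[1],-u[0]]),'Fz',s['force'][2],'w',s['grip_width'],'yaw',s['tool_rot'])
E
python3 -c "
from h import *
wheel()"
```

```text
pos [0.60681283 0.09494227 0.18844066] phi 1.6358816140139665 r 0.06055354215997946 Frad -3.321105246109068 Ftan 3.5483392891407375 Fz 8.577273742338848 w 0.02075259156411423 yaw [-3.14067145e+00  2.31383536e-04  1.79497611e+00]
```

Emit:
{"method": "play_rows", "body": {"deltas": [[-0.0242,-0.0031,0,0,0,0,1],[-0.0472,-0.011,0,0,0,0,1],[-0.0682,-0.0233,0,0,0,0,1],[-0.0864,-0.0395,0,0,0,0,1],[-0.101,-0.0591,0,0,0,0,1],[-0.1114,-0.0811,0,0,0,0,1],[-0.1172,-0.1047,0,0,0,0,1],[-0.1182,-0.1291,0,0,0,0,1],[-0.1182,-0.1291,0,0,0,0,1]]}}

```text
clock: 15.3
position: [0.5564, 0.0227, 0.1885]
tool_rot: [-3.141, 0.001, 1.795]
force: [-2.5, -8.1, 2.0]
grip_width: 0.0209
finger_force: 49.6
```

```bash
python3 -c "
from h import *
wheel()
im,c=snap('scene','s5');cv2.imwrite('pics/c5.png',cv2.resize(im[80:300,230:470,::-1],(720,600)))"
```

```text
pos [0.55635675 0.02274382 0.18850303] phi 3.2152576342903445 r 0.06344988146185872 Frad 7.642239769272479 Ftan 3.640766459544105 Fz 1.9513575505495009 w 0.020936526003065413 yaw [-3.14117912e+00  1.19189419e-03  1.79507778e+00]
```

View pics/c5.png

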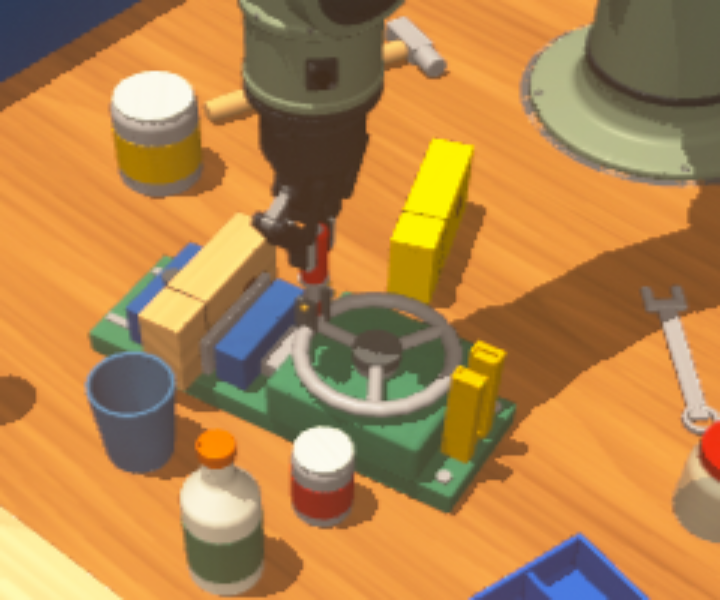

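The scene view shows the wheel half round, crank upright and jaw advancing on the offcut. Winding on.

Emit:
{"method": "play_rows", "body": {"deltas": [[0.0038,-0.024,0,0,0,0,1],[0.0124,-0.0469,0,0,0,0,1],[0.0253,-0.0675,0,0,0,0,1],[0.0421,-0.0852,0,0,0,0,1],[0.062,-0.0992,0,0,0,0,1],[0.062,-0.0992,0,0,0,0,1]]}}

```text
clock: 15.95
position: [0.4998, 0.0427, 0.1883]
tool_rot: [-3.138, 0.0, 1.796]
force: [-11.5, -9.0, 12.5]
grip_width: 0.0203
finger_force: 51.1
```

```bash
python3 -c "
from h import *
wheel()"
```

```text
pos [0.4998187  0.04268468 0.18832789] phi 4.197137054359221 r 0.0637120623228333 Frad 14.585206932002922 Ftan 1.066249213627179 Fz 12.528158196457275 w 0.02025889999422483 yaw [-3.13818151e+00  4.97322693e-04  1.79612997e+00]
```

```bash
cat >> h.py <<'E'
def arc(cmd,phis,ax=np.array([.5457,.0842]),r=.062,yaw=np.radians(12.9)):
    x=np.array([np.cos(yaw),np.sin(yaw)]);y=np.array([-x[1],x[0]])
    for p in phis:
        q=ax+r*(x*np.sin(p)+y*np.cos(p))-cmd;print(round(p,2),(q@y/.5).round(4),(q@x/.5).round(4))
    return q+cmd
E
python3 -c "
from h import *
y=np.radians(12.9);x=np.array([np.cos(y),np.sin(y)]);yy=np.array([-x[1],x[0]])
cmd=np.array([.5335,.1441])+.061*(x*np.sin(4.2)+yy*(np.cos(4.2)-1));print(cmd)
wheel((.5457,.0842))
arc(cmd,np.arange(4.2,5.9,.15))"
```

```text
[0.50197048 0.0436191 ]
pos [0.4998187  0.04268468 0.18832789] phi 4.198576790515454 r 0.06187580842495427 Frad 14.586726932617982 Ftan 1.045249266033645 Fz 12.528158196457275 w 0.02025889999422483 yaw [-3.13818151e+00  4.97322693e-04  1.79612997e+00]
4.2 -0.0012 -0.0047
4.35 0.0156 -0.0126
4.5 0.0334 -0.0178
4.65 0.0519 -0.0204
4.8 0.0704 -0.0202
4.95 0.0888 -0.0171
5.1 0.1065 -0.0114
5.25 0.1231 -0.0031
5.4 0.1383 0.0075
5.55 0.1517 0.0204
5.7 0.1631 0.0351
5.85 0.1721 0.0513
```

Emit:
{"method": "play_rows", "body": {"deltas": [[-0.001,-0.005,0,0,0,0,1],[0.0156,-0.0126,0,0,0,0,1],[0.0334,-0.0178,0,0,0,0,1],[0.0519,-0.0204,0,0,0,0,1],[0.0704,-0.0202,0,0,0,0,1],[0.0704,-0.0202,0,0,0,0,1]]}}

```text
clock: 16.55
position: [0.484, 0.0759, 0.1884]
tool_rot: [-3.141, 0.0, 1.797]
force: [-2.7, -2.2, 5.2]
grip_width: 0.0207
finger_force: 50.4
```

Run:
```python
from h import *
wheel((.5457,.0842))
im,c=snap('top','t6');im2,c2=snap('scene','s6')
a=cv2.resize(im[160:250,240:400,::-1],(800,450)); b=cv2.resize(im2[140:230,250:350,::-1],None,fx=1.66,fy=1.66)
cv2.imwrite('pics/c6.png',np.vstack([a,np.pad(b,((0,0),(0,800-b.shape[1]),(0,0)))]))
```

```text
pos [0.48398824 0.07586019 0.18842481] phi 4.799732914337567 r 0.06227273462484394 Frad 2.926209441453264 Ftan -1.8259389185965411 Fz 5.165191749147985 w 0.020668958592382103 yaw [-3.14129221e+00  3.09779772e-04  1.79703352e+00]
```

View pics/c6.png

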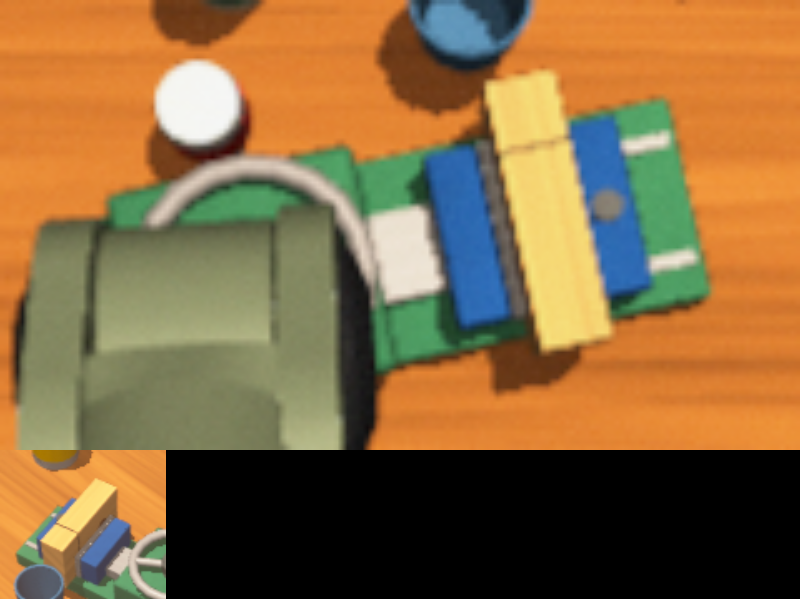

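Emit:
{"method": "play_rows", "body": {"deltas": [[0.0184,0.0031,0,0,0,0,1],[0.0361,0.0088,0,0,0,0,1]]}}

```text
clock: 16.85
position: [0.4841, 0.0928, 0.1884]
tool_rot: [-3.14, 0.001, 1.795]
force: [-2.7, -15.8, 8.9]
grip_width: 0.0206
finger_force: 50.6
```

```bash
python3 -c "
from h import *
wheel((.5457,.0842))"
```

```text
pos [0.48410959 0.09280209 0.18838671] phi 5.072828886462876 r 0.06218821712264537 Frad 0.5241620207034603 Ftan -16.011910380234003 Fz 8.86842615313537 w 0.02061561931328105 yaw [-3.14046434e+00  1.36069455e-03  1.79490944e+00]
```

Emit:
{"method": "play_rows", "body": {"deltas": [[0.0166,0.0083,0,0,0,0,1],[0.0318,0.0189,0,0,0,0,1]]}}

```text
clock: 17.05
position: [0.488, 0.1073, 0.188]
tool_rot: [-3.135, 0.004, 1.793]
force: [-20.3, -38.3, 26.4]
grip_width: 0.0205
finger_force: 53.2
```

```bash
python3 -c "
from h import *
wheel((.5457,.0842))"
```

```text
pos [0.48796878 0.10732857 0.18800042] phi 5.315105555139273 r 0.062191838070724564 Frad 4.591282709335861 Ftan -43.09347058689262 Fz 26.369564316449754 w 0.02050666757777181 yaw [-3.13518319  0.00429401  1.7933948 ]
```

Emit:
{"method": "play_rows", "body": {"deltas": [[-0.007,-0.005,0,0,0,0,1],[-0.007,-0.005,0,0,0,0,1]]}}

```text
clock: 17.25
position: [0.4868, 0.1036, 0.1882]
tool_rot: [-3.137, 0.003, 1.793]
force: [-13.1, -26.4, 16.8]
grip_width: 0.0207
finger_force: 52.0
```

Run:
```python
from h import *
wheel((.5457,.0842))
im,c=snap('top','t7');im2,c2=snap('scene','s7')
a=cv2.resize(im[175:235,315:375,::-1],(400,400),interpolation=cv2.INTER_CUBIC); b=cv2.resize(im2[155:225,255:325,::-1],(400,400),interpolation=cv2.INTER_CUBIC)
cv2.imwrite('pics/c7.png',np.hstack([a,b]))
```

```text
pos [0.48677734 0.10356972 0.18819414] phi 5.251663500603762 r 0.0620247175207593 Frad 4.220410211331711 Ftan -29.18593396912911 Fz 16.842737529215164 w 0.020737779806677993 yaw [-3.13678988  0.00348727  1.79334753]
```

View pics/c7.png

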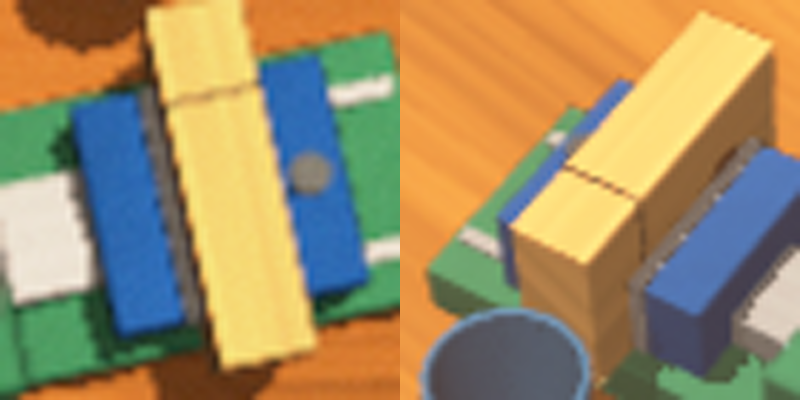

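The close view shows the plate pressed against the blue jaw with the offcut held between plate and stop. The load at the crank rose to 43 N, so the plate is home. I'll relieve the load, let go and look.

Emit:
{"method": "play_rows", "body": {"deltas": [[-0.006,-0.004,0,0,0,0,1],[-0.012,-0.008,0,0,0,0,1],[-0.012,-0.008,0,0,0,0,0.7],[-0.012,-0.008,0,0,0,0,0.3],[-0.012,-0.008,0,0,0,0,0.3],[-0.012,-0.008,0,0,0,0,0.3]]}}

```text
clock: 17.95
position: [0.4859, 0.1013, 0.1883]
tool_rot: [3.141, -0.0, 1.797]
force: [0.1, -0.8, -0.6]
grip_width: 0.0594
finger_force: 0.0
```

Emit:
{"method": "play_rows", "body": {"deltas": [[0,0,-0.05,0,0,0,0.3],[0,0,-0.1,0,0,0,0.3],[0,0,-0.18,0,0,0,0.3],[0,0,-0.26,0,0,0,0.3],[0,0,-0.3,0,0,0,0.3],[-0.1,0,-0.3,0,0,0,0.3],[-0.18,0,-0.3,0,0,0,0.3],[-0.18,0,-0.3,0,0,0,0.3]]}}

```text
clock: 18.75
position: [0.5065, 0.0084, 0.3388]
tool_rot: [3.141, 0.002, 1.791]
force: [-1.2, 2.0, 0.8]
grip_width: 0.0597
finger_force: 0.0
```

Run:
```python
from h import *
s=observe();print(s['position'],s['force'])
im,c=snap('wrist','w8');np.save('c8.npy',c,allow_pickle=True)
cv2.imwrite('pics/c8.png',cv2.resize(im[40:340,180:580,::-1],(800,600)))
```

```text
[0.50649357 0.00842665 0.3387937 ] [-1.18872901  2.03584062  0.81009376]
```

View pics/c8.png

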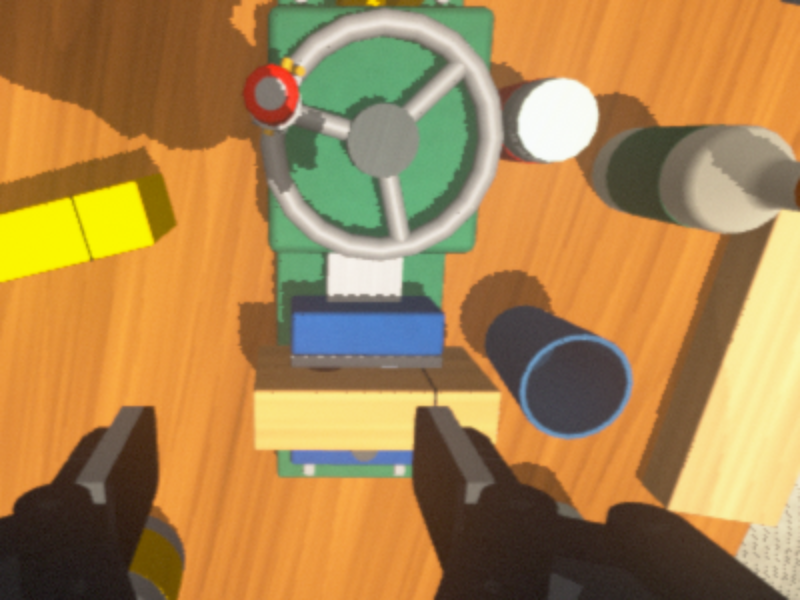

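The close view shows the crank upright at crop (272,93), the plate flush against the blue jaw at row ~360 with no gap, the offcut square in the jaws, and the bystanders in place.

Run:
```python
from h import *
c=np.load('c8.npy',allow_pickle=True).item()
p=onz(c,315.5,86.5,.224)[:2];d=p-[.5457,.0842];y=np.radians(12.8);x=np.array([np.cos(y),np.sin(y)]);Y=np.array([-x[1],x[0]])
print(p,np.linalg.norm(d),np.arctan2(d@x,d@Y)%6.2832)
im=cv2.imread('pics/w8.png');print([(r,*np.median(im[r,335:355],0).astype(int)) for r in range(204,236)])
J=onz(c,363,217.5,.08);B=onz(c,363,222,.08);print('jaw front to plate back/front',J,B)
```

```text
[0.48465677 0.08961658] 0.061283074196703174 5.024307497123762
[(204, np.int64(203), np.int64(131), np.int64(84)), (205, np.int64(202), np.int64(130), np.int64(84)), (206, np.int64(202), np.int64(130), np.int64(84)), (207, np.int64(202), np.int64(130), np.int64(85)), (208, np.int64(202), np.int64(130), np.int64(85)), (209, np.int64(201), np.int64(129), np.int64(85)), (210, np.int64(200), np.int64(129), np.int64(85)), (211, np.int64(200), np.int64(129), np.int64(84)), (212, np.int64(201), np.int64(129), np.int64(86)), (213, np.int64(199), np.int64(128), np.int64(86)), (214, np.int64(199), np.int64(129), np.int64(87)), (215, np.int64(197), np.int64(129), np.int64(88)), (216, np.int64(179), np.int64(119), np.int64(87)), (217, np.int64(125), np.int64(104), np.int64(101)), (218, np.int64(117), np.int64(122), np.int64(134)), (219, np.int64(110), np.int64(119), np.int64(131)), (220, np.int64(108), np.int64(116), np.int64(129)), (221, np.int64(107), np.int64(116), np.int64(128)), (222, np.int64(102), np.int64(111), np.int64(125)), (223, np.int64(82), np.int64(91), np.int64(111)), (224, np.int64(51), np.int64(68), np.int64(94)), (225, np.int64(54), np.int64(80), np.int64(111)), (226, np.int64(60), np.int64(93), np.int64(127)), (227, np.int64(60), np.int64(92), np.int64(127)), (228, np.int64(61), np.int64(93), np.int64(129)), (229, np.int64(60), np.int64(93), np.int64(128)), (230, np.int64(60), np.int64(94), np.int64(130)), (231, np.int64(61), np.int64(94), np.int64(130)), (232, np.int64(61), np.int64(95), np.int64(131)), (233, np.int64(61), np.int64(96), np.int64(133)), (234, np.int64(67), np.int64(109), np.int64(151)), (235, np.int64(91), np.int64(160), np.int64(219))]
jaw front to plate back/front [ 0.57560382 -0.04753944  0.08      ] [ 0.57717841 -0.05360531  0.08      ]
```

```bash
python3 -c "
from h import *
print(job_done())"
```

```text
the job is handed in; nothing more can be done
None
```

The job is handed in. In the last camera view the offcut was clamped on the vice's bed, centred in the jaws with the sprung plate flush against the jaw. The crank was latched upright and let go, and nothing else on the bench had visibly moved.

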